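# Rack the microscope objectives in reverse order

### The job

Move the four microscope objectives from the aluminium rack into the black storage rack, one upright in each pocket and in reverse order counted from the racks' red end blocks: the objective that is nearest the red block now goes in the pocket farthest from the black rack's red block, and so on along the row. They are delicate optics, so set them down gently without dropping or tipping any.

Things in the scene. Friction and masses are not known exactly. Their poses are not given: they have to be found in the camera images.
- start_rack: start rack: aluminium tray with a coloured tile in each pocket, fixed, 62 (x) by 245 mm (y), rim and partitions 12 mm high, 5 mm thick, floor 5 mm. Four pockets in a row, 52 (x) by 55 mm inside, centres at its y = +90, +30, -30, -90 mm, x = 0. Red end block (62 x 16 x 20 mm high) at its +y end, y = +130 mm. Origin on the table under the row's middle
- store_rack: storage rack: black tray, empty grey-lined pockets, fixed, 62 (x) by 245 mm (y), rim and partitions 12 mm high, 5 mm thick, floor 5 mm. Four pockets in a row, 52 (x) by 55 mm inside, centres at its y = +90, +30, -30, -90 mm, x = 0. Red end block (62 x 16 x 20 mm high) at its +y end, y = +130 mm. Origin on the table under the row's middle. A standing objective has its centre 32 mm above the table
- objective_yellow_center (a point): microscope objective with a yellow band and yellow top cap (dark steel barrel), loose, about 130 g, standing upright in the start rack on the yellow tile. Round, 54 mm tall: barrel 30 mm in diameter from the foot up to 34 mm, then tapering to a cap 25 mm across on top. The point is its centre, 27 mm above its foot (34 mm above the table at the start); z along its axis, upward
- objective_green_center (a point): microscope objective with a green band and green top cap (dark steel barrel), loose, about 130 g, standing upright in the start rack on the green tile. Round, 54 mm tall: barrel 30 mm in diameter from the foot up to 34 mm, then tapering to a cap 25 mm across on top. The point is its centre, 27 mm above its foot (34 mm above the table at the start); z along its axis, upward
- objective_blue_center (a point): microscope objective with a blue band and blue top cap (dark steel barrel), loose, about 130 g, standing upright in the start rack on the blue tile. Round, 54 mm tall: barrel 30 mm in diameter from the foot up to 34 mm, then tapering to a cap 25 mm across on top. The point is its centre, 27 mm above its foot (34 mm above the table at the start); z along its axis, upward
- objective_white_center (a point): microscope objective with a white band and white top cap (dark steel barrel), loose, about 130 g, standing upright in the start rack on the white tile. Round, 54 mm tall: barrel 30 mm in diameter from the foot up to 34 mm, then tapering to a cap 25 mm across on top. The point is its centre, 27 mm above its foot (34 mm above the table at the start); z along its axis, upward
- tile_yellow: flat yellow square tile, 46 x 46 x 2 mm, fixed on the floor of the start-rack pocket from which the objective with the yellow cap starts; it stays there and so shows that objective's old place. Origin at the centre of its underside, 5 mm above the table
- tile_green: flat green square tile, 46 x 46 x 2 mm, fixed on the floor of the start-rack pocket from which the objective with the green cap starts; it stays there and so shows that objective's old place. Origin at the centre of its underside, 5 mm above the table
- tile_blue: flat blue square tile, 46 x 46 x 2 mm, fixed on the floor of the start-rack pocket from which the objective with the blue cap starts; it stays there and so shows that objective's old place. Origin at the centre of its underside, 5 mm above the table
- tile_white: flat white square tile, 46 x 46 x 2 mm, fixed on the floor of the start-rack pocket from which the objective with the white cap starts; it stays there and so shows that objective's old place. Origin at the centre of its underside, 5 mm above the table

How it is judged:
At the end, for the whole second after the job is handed in: Each objective stands upright (0.1 rad) in the black rack's pocket whose place, counted from the red block, is the reverse of its tile's place in the aluminium rack: centre within 13.5 mm of the pocket's middle each way and 4 mm of the seated height, all at rest (((y of tile_yellow in the frame of start_rack between 0.07 and 0.11 m and y of objective_yellow_center in the frame of store_rack between -0.1035 and -0.0765 m) or (y of tile_yellow in the frame of start_rack between 0.01 and 0.05 m and y of objective_yellow_center in the frame of store_rack between -0.0435 and -0.0165 m) or (y of tile_yellow in the frame of start_rack between -0.05 and -0.01 m and y of objective_yellow_center in the frame of store_rack between 0.0165 and 0.0435 m) or (y of tile_yellow in the frame of start_rack between -0.11 and -0.07 m and y of objective_yellow_center in the frame of store_rack between 0.0765 and 0.1035 m)) and x of objective_yellow_center in the frame of store_rack between -0.0135 and 0.0135 m and height (world z) of objective_yellow_center between 0.028 and 0.036 m and angle between each of objective_yellow_center, objective_green_center, objective_blue_center, objective_white_center's own z axis and vertical below 0.1 rad and linear speed of each of objective_yellow, objective_green, objective_blue, objective_white below 0.02 m/s and angular speed of each of objective_yellow, objective_green, objective_blue, objective_white below 0.3 rad/s and ((y of tile_green in the frame of start_rack between 0.07 and 0.11 m and y of objective_green_center in the frame of store_rack between -0.1035 and -0.0765 m) or (y of tile_green in the frame of start_rack between 0.01 and 0.05 m and y of objective_green_center in the frame of store_rack between -0.0435 and -0.0165 m) or (y of tile_green in the frame of start_rack between -0.05 and -0.01 m and y of objective_green_center in the frame of store_rack between 0.0165 and 0.0435 m) or (y of tile_green in the frame of start_rack between -0.11 and -0.07 m and y of objective_green_center in the frame of store_rack between 0.0765 and 0.1035 m)) and x of objective_green_center in the frame of store_rack between -0.0135 and 0.0135 m and height (world z) of objective_green_center between 0.028 and 0.036 m and ((y of tile_blue in the frame of start_rack between 0.07 and 0.11 m and y of objective_blue_center in the frame of store_rack between -0.1035 and -0.0765 m) or (y of tile_blue in the frame of start_rack between 0.01 and 0.05 m and y of objective_blue_center in the frame of store_rack between -0.0435 and -0.0165 m) or (y of tile_blue in the frame of start_rack between -0.05 and -0.01 m and y of objective_blue_center in the frame of store_rack between 0.0165 and 0.0435 m) or (y of tile_blue in the frame of start_rack between -0.11 and -0.07 m and y of objective_blue_center in the frame of store_rack between 0.0765 and 0.1035 m)) and x of objective_blue_center in the frame of store_rack between -0.0135 and 0.0135 m and height (world z) of objective_blue_center between 0.028 and 0.036 m and ((y of tile_white in the frame of start_rack between 0.07 and 0.11 m and y of objective_white_center in the frame of store_rack between -0.1035 and -0.0765 m) or (y of tile_white in the frame of start_rack between 0.01 and 0.05 m and y of objective_white_center in the frame of store_rack between -0.0435 and -0.0165 m) or (y of tile_white in the frame of start_rack between -0.05 and -0.01 m and y of objective_white_center in the frame of store_rack between 0.0165 and 0.0435 m) or (y of tile_white in the frame of start_rack between -0.11 and -0.07 m and y of objective_white_center in the frame of store_rack between 0.0765 and 0.1035 m)) and x of objective_white_center in the frame of store_rack between -0.0135 and 0.0135 m and height (world z) of objective_white_center between 0.028 and 0.036 m); the robot touches nothing.
It fails at once if an objective is tipped by more than 0.7 rad (angle between any of objective_yellow_center, objective_green_center, objective_blue_center, objective_white_center's own z axis and vertical above 0.7 rad).
It fails at once if an objective is dropped (moves faster than 0.7 m/s, a fall of about 25 mm, with no finger touching it) ((linear speed of objective_yellow above 0.7 m/s and contact force between the fingers and objective_yellow below 0.05 N) or (linear speed of objective_green above 0.7 m/s and contact force between the fingers and objective_green below 0.05 N) or (linear speed of objective_blue above 0.7 m/s and contact force between the fingers and objective_blue below 0.05 N) or (linear speed of objective_white above 0.7 m/s and contact force between the fingers and objective_white below 0.05 N)).
It also fails if it takes over 118 s, if anything falls off the work surface, if the arm or the gripper's body presses on something with over 40 N, if the wrist force passes 120 N, or if a joint passes its speed limit or range.

### The arm

A 6-joint arm with a two-finger parallel gripper is mounted at the origin on the work surface. World frame = base frame: x ahead of the robot, y to its left, z up, the work surface at z = 0. Lengths are in m, angles in rad, forces in N, time in s.
With the tool pointing down it reaches from about 0.275 to 0.85 m from the base axis. Payload 19 kg.
Tool frame: the origin (TCP) lies at the very end of the fingers, on their centre line; the grasp point (between the pads) lies 19 mm behind it; z points along the fingers, y is the line along which they close (so a half turn about z gives the same grasp; the last joint's range is limited). The gripper opens to 85 mm and grips with 20 to 120 N. Pads are 22 mm wide; open, the fingers measure 114 mm over their backs; the gripper's body (76 mm by 85 mm) begins 54 mm behind the grasp point. The pads swing forward as they close: fully open they stand 13 mm farther back than shut.
Start: joints at [1.042, 0.15, 1.437, -0, 1.554, -0.134], TCP at [0.221, 0.531, 0.231] pointing down, gripper open.
Joint ranges: [-2.8, 2.8], [-0.68, 2.1], [0.12, 2.68], [-1.39, 4.53], [0.16, 2.79], [-2.81, 2.81]. Speed limits (rad/s): [1.89, 1.89, 2.22, 3.01, 3.01, 3.01].

### API

Orientations are given as a rotation vector (axis times angle).
In Python, from rig import r, viewer, job, models gives the robot as it stands.
- The arm moves only by the tool apply_moves, never from a script. Its argument "moves" is a list of rows, each a list of 3 entries, a list of its own where there are three numbers: the turn, a rotation vector about the tool's x, y, z in rad, then the shift along the tool's x, y, z in m, then the opening, from -1 (shut) to 1 (fully open), so that 0 is half open. In form: [[[rx, ry, rz], [dx, dy, dz], gripper], ...]. A call has 1 to 20 rows; each row is the pose to reach, as a shift and turn from the pose commanded when the call began, along the tool's axes at that moment; what a row does not reach only later rows make up. A row lasts 1/12 s, in which the tool goes at most 41.7 mm and 7.16 degrees, less where a joint would pass 70% of its speed; a pose out of reach is approached as far as the arm can. A call with a gripper value outside its range is refused whole. The fingers move at their own pace and stop on an object; the grip force is fixed at half the most. Time passes only in rows, so rows that repeat a pose let the fingers close. It gives the time, the measured TCP pose, the force, the opening and the grip force at its end, in the units of the state.
- r.get_state(): the state, without advancing time (a new reading comes with each control period).
- viewer.get_image(name): name is "scene" or "side" or "wrist"; returns a dict with "pixels" (480x640x3 uint8, blue, green, red), "fx", "fy", "cx", "cy" (pixels), "cam_to_world" (4x4, takes a point from camera to world coordinates); the wrist camera has in their place "tool_from_camera" (4x4, takes a point from camera to tool coordinates, whose origin is the TCP and whose axes are the flange's). Camera axes: x right, y up, looking along -z (the intrinsics and any distortion apply to the point x, -y, -z); pixel columns grow to the right and rows downward; lengths in m; the calibration is good to about 2 mm. A picture is of the moment at which its call begins: read the wrist's pose just before it. There is no depth.
- job.finish_job(): hands the job in; it is judged then, once.
Trained networks look in the newest picture that a camera, given by its name, has taken for a name from the list of things; names that differ only in an ending like _2 or _b are one class to them, and where a whole thing is asked for, a point or a joint stands for the part that bears it (a point fixed in the world has none). Each returns a list of dicts, best first, with "p" (0 to 1); they miss things now and then, are a little off and sometimes report something else, mostly with a low value. They report only what shows in the picture. A call takes as long as a camera call.
- models.find_in(camera, query): "position" ([x, y, z] in m, in world coordinates, good to about 4 mm: the middle of the surface that is visible of it).
- models.trace(camera, query): "mask" (480x640 bool, what is visible of it).
- models.mark_of(camera, query): "position" ([x, y, z] in m, in world coordinates, good to about 4 mm: a listed point, or the origin of a listed thing).
The state is a dict: "t": time; "joints": joint angles; "joint_vel": joint speeds; "tau": joint torques, N m; "position": TCP position; "eef_rot": TCP orientation; "contact_force": force on the tool from outside, world axes, zero at the start; "wrist_torque": the same for the moment, N m; "opening": finger opening in m; "grip_force": force on a finger pad.
Only numpy, scipy, OpenCV 4.12 (cv2) and the standard library are available. Lean on these libraries where they do the work, as an engineer would, in place of code of your own. Each camera call takes 0.05 s, during which the arm holds its last target. There are 200 camera calls.

## Working session

There is one attempt and no reset: what is moved stays moved. The work goes in short steps, Python scripts to look and compute and a tool call to move; the robot and the scene stay as the last step left them, time stands still between calls to the robot, and variables do not carry over. Pictures are saved under pics/ and viewed, at most 14 in all, crops included, and the job is handed in when it is done.

Besides the shell and the picture viewer there is one more tool, called after "Request:" by a JSON object that holds its "fn" and its "kwargs". apply_moves: Moves the arm, as the interface text tells. Its arguments: {"type":"object","properties":{"moves":{"type":"array","items":{"type":"array"}}},"required":["moves"]}

```bash
mkdir -p pics; python3 - <<'E'
from rig import r,viewer,job,models
import cv2,numpy as np
s=r.get_state();print(s['t'],s['position'],s['eef_rot'],s['opening'])
im={c:viewer.get_image(c) for c in('scene','side')}
for c in im: cv2.imwrite(f'pics/{c}0.png',im[c]['pixels'])
for c in im:
  for q in ['start_rack','store_rack']+[f'{k}_{x}{e}' for x in('yellow','green','blue','white') for k,e in(('objective','_center'),('tile',''))]:
    try: print(c,q,[(np.round(d['position'],3).tolist(),round(d['p'],2)) for d in models.mark_of(c,q)[:2]])
    except Exception as ex: print(c,q,ex)
E
```

```text
0.0 [0.22104699 0.53053963 0.23067062] [-6.16082195e-01 -3.08020656e+00  1.86201881e-03] 0.08545850631710314
scene start_rack [([0.53, -0.219, -0.001], 0.96), ([0.461, -0.169, 0.037], 0.28)]
scene store_rack [([0.551, 0.239, 0.0], 0.56)]
scene objective_yellow_center [([0.602, -0.283, 0.032], 0.79)]
scene tile_yellow [([0.597, -0.283, 0.004], 0.44)]
scene objective_green_center [([0.513, -0.203, 0.038], 0.65), ([0.465, -0.164, 0.005], 0.62)]
scene tile_green [([0.505, -0.199, 0.004], 0.72)]
scene objective_blue_center [([0.464, -0.165, 0.035], 0.84)]
scene tile_blue [([0.464, -0.165, 0.003], 0.57)]
scene objective_white_center [([0.552, -0.241, 0.035], 0.72)]
scene tile_white []
side start_rack [([0.529, -0.224, 0.003], 0.69), ([0.606, -0.278, 0.032], 0.22)]
side store_rack [([0.557, 0.24, -0.007], 0.65), ([0.513, -0.205, 0.005], 0.34)]
side objective_yellow_center [([0.603, -0.279, 0.032], 0.71)]
side tile_yellow [([0.601, -0.28, 0.003], 0.78), ([0.553, -0.242, 0.008], 0.45)]
side objective_green_center [([0.512, -0.204, 0.028], 0.66)]
side tile_green [([0.51, -0.203, 0.004], 0.65)]
side objective_blue_center [([0.463, -0.166, 0.032], 0.65)]
side tile_blue [([0.463, -0.16, 0.007], 0.77)]
side objective_white_center [([0.553, -0.242, 0.036], 0.83)]
side tile_white [([0.554, -0.24, 0.007], 0.87)]
```

View pics/scene0.png

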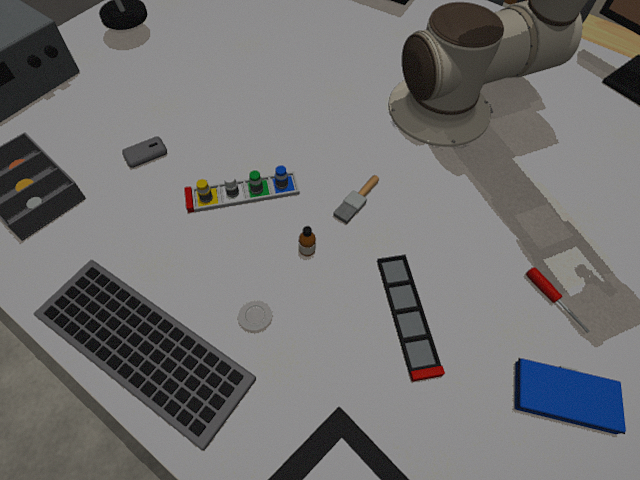

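View pics/side0.png

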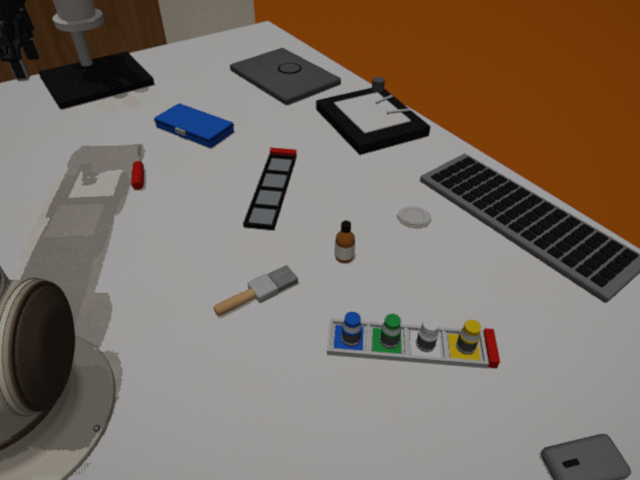

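The row from the red block is yellow (scene 204,190), white (232,187), green (256,183), blue (282,180). The black rack's red block is at (427,373) in the scene picture. Next I'll measure both rack axes.

```bash
cat > h.py <<'E'
from rig import r,viewer,job,models
import cv2,numpy as np
from scipy.spatial.transform import Rotation as R
def toplane(im,uv,z,T=None):
    T=np.array(im['cam_to_world'] if T is None else T)
    uv=np.atleast_2d(uv).astype(float)
    d=np.c_[(uv[:,0]-im['cx'])/im['fx'],-(uv[:,1]-im['cy'])/im['fy'],-np.ones(len(uv))]@T[:3,:3].T
    return (T[:3,3]+d*((z-T[2,3])/d[:,2])[:,None])[:,:2]
def wrist():
    s=r.get_state(); im=viewer.get_image('wrist')
    W=np.eye(4); W[:3,:3]=R.from_rotvec(s['eef_rot']).as_matrix(); W[:3,3]=s['position']
    return s,im,W@np.array(im['tool_from_camera'])
E
python3 - <<'E'
from h import *
for c in('scene','side'):
  im=viewer.get_image(c); print(c,[k for k in im])
  for q,z in(('store_rack',.012),('start_rack',.012)):
    m=models.trace(c,q)
    if not m: print('none');continue
    ys,xs=np.nonzero(m[0]['mask'])
    w=toplane(im,np.c_[xs,ys],z)
    (ctr,sz,a)=cv2.minAreaRect((w*1000).astype(np.float32))
    print(c,q,m[0]['p'],np.round(ctr),np.round(sz),round(a,1))
  p=im['pixels'].astype(int);red=((p[...,2]>130)&(p[...,1]<50)&(p[...,0]<50)).astype(np.uint8)
  n,l,st,ce=cv2.connectedComponentsWithStats(red)
  for i in range(1,n):
    if st[i,4]>60: print('red',ce[i].round(),st[i,4],toplane(im,ce[i],.017).round(3))
s=r.get_state();print(R.from_rotvec(s['eef_rot']).as_matrix().round(3))
im=viewer.get_image('wrist');print(np.round(im['tool_from_camera'],3),im['fx'],[k for k in im])
E
```

```text
scene ['pixels', 'fx', 'fy', 'cx', 'cy', 'cam_to_world']
scene store_rack 0.82 [560. 241.] [266.  68.] 48.0
scene start_rack 0.55 [ 538. -224.] [ 73. 262.] 49.1
red [428. 372.] 199 [[0.641 0.333]]
side ['pixels', 'fx', 'fy', 'cx', 'cy', 'cam_to_world']
side store_rack 0.86 [561. 240.] [293.  72.] 47.0
side start_rack 0.56 [ 535. -229.] [ 73. 264.] 50.9
red [492. 345.] 233 [[ 0.632 -0.305]]
[[-0.923  0.385 -0.   ]
 [ 0.385  0.923 -0.   ]
 [ 0.    -0.    -1.   ]]
[[-0.     0.95   0.313  0.081]
 [ 1.     0.    -0.     0.   ]
 [-0.     0.313 -0.95  -0.143]
 [ 0.     0.     0.     1.   ]] 405.31339072627276 ['pixels', 'fx', 'fy', 'cx', 'cy', 'tool_from_camera']
```

Request:
{"fn": "apply_moves", "kwargs": {"moves": [[[0,0,-1.224],[-0.421,-0.144,0],1],[[0,0,-1.224],[-0.421,-0.144,0],1],[[0,0,-1.224],[-0.421,-0.144,0],1],[[0,0,-1.224],[-0.421,-0.144,0],1],[[0,0,-1.224],[-0.421,-0.144,0],1],[[0,0,-1.224],[-0.421,-0.144,0],1],[[0,0,-1.224],[-0.421,-0.144,0],1],[[0,0,-1.224],[-0.421,-0.144,0],1],[[0,0,-1.224],[-0.421,-0.144,0],1],[[0,0,-1.224],[-0.421,-0.144,0],1],[[0,0,-1.224],[-0.421,-0.144,0],1],[[0,0,-1.224],[-0.421,-0.144,0],1],[[0,0,-1.224],[-0.421,-0.144,0],1],[[0,0,-1.224],[-0.421,-0.144,0],1],[[0,0,-1.224],[-0.421,-0.144,0],1],[[0,0,-1.224],[-0.421,-0.144,0],1],[[0,0,-1.224],[-0.421,-0.144,0],1]]}}

```text
t: 2.87
position: [0.5537, 0.2368, 0.2316]
eef_rot: [-1.267, 2.874, -0.0]
contact_force: [0.3, 0.0, 0.2]
opening: 0.085
grip_force: 0.0
```

```bash
python3 - <<'E'
from h import *
s,im,T=wrist(); print(s['t'],s['position'],R.from_rotvec(s['eef_rot']).as_matrix().round(3))
cv2.imwrite('pics/w1.png',im['pixels'])
for th in (0,):
  p=im['pixels'].astype(int)
  mean=p.mean(2);grey=((mean>90)&(mean<175)).astype(np.uint8)
  red=((p[...,2]>110)&(p[...,1]<60)).astype(np.uint8)
  for nm,m,z in(('grey',grey,.005),('red',red,.020)):
    n,l,st,ce=cv2.connectedComponentsWithStats(m)
    for i in range(1,n):
      if 800<st[i,4]<20000:
        ys,xs=np.nonzero(l==i);rect=cv2.minAreaRect((toplane(im,np.c_[xs,ys],z,T)*1000).astype(np.float32))
        print(nm,ce[i].round(),st[i,4],np.round(rect[0],1),np.round(rect[1]),round(rect[2],1))
m=models.trace('wrist','store_rack')
for k in m[:1]:
  ys,xs=np.nonzero(k['mask']);print(k['p'],cv2.minAreaRect((toplane(im,np.c_[xs,ys],.012,T)*1000).astype(np.float32)))
print(models.mark_of('wrist','store_rack')[:1])
E
```

```text
2.8667 [0.55370923 0.23678837 0.23156053] [[-0.675 -0.738  0.   ]
 [-0.738  0.675  0.   ]
 [-0.    -0.    -1.   ]]
grey [312. 170.] 2245 [535.1 214.1] [46. 45.] 47.6
0.56 ((562.8296508789062, 243.43121337890625), (264.5802001953125, 63.51715087890625), 47.59709548950195)
[{'position': [0.5607, 0.2292, -0.0004], 'p': 0.74}]
```

View pics/w1.png

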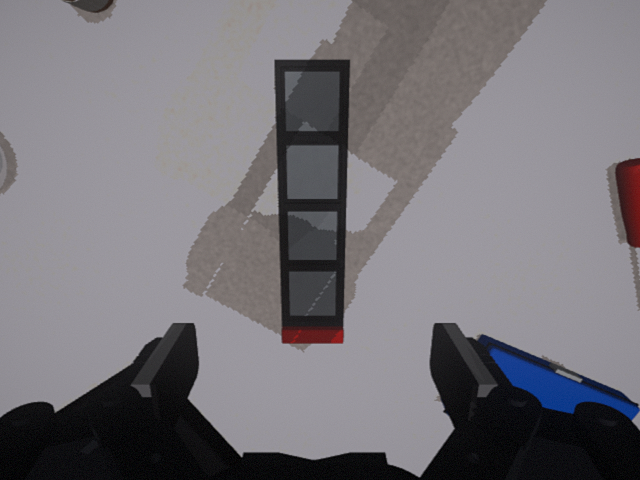

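The black rack runs down the picture: its top edge is at row 60, pocket centres are near (312,101), (313,172), (313,235) and (313,294), and the red block is at (313,335), nearest the fingers. Next I'll turn these into positions.

```bash
python3 - <<'E'
from h import *
s,im,T=wrist()
c=toplane(im,[[312,101],[313,172],[313,235],[313,294]],.005,T);print(c.round(4),np.linalg.norm(np.diff(c,axis=0),axis=1))
k=toplane(im,[[275,60],[350,60]],.012,T);print('end',k.round(4),k.mean(0))
k2=toplane(im,[[282,328],[344,328]],.020,T);print('redend',k2.round(4),k2.mean(0))
d=c[3]-c[0];d/=np.linalg.norm(d);print('ang',np.degrees(np.arctan2(d[1],d[0])))
m=c.mean(0)
print('from pockets',m,'from end',k.mean(0)+d*.1225,'red',k2.mean(0)-d*.122)
E
```

```text
[[0.4945 0.1692]
 [0.5347 0.2144]
 [0.5749 0.2583]
 [0.6164 0.3037]] [0.06053026 0.05950747 0.06148497]
end [[0.4955 0.1257]
 [0.4503 0.1671]] [0.47290821 0.14639021]
redend [[0.6591 0.305 ]
 [0.6139 0.3463]] [0.63650455 0.32563743]
ang 47.78231101480746
from pockets [0.55512495 0.23640932] from end [0.55522199 0.23711336] red [0.55452674 0.23528458]
```

Request:
{"fn": "apply_moves", "kwargs": {"moves": [[[0,0,1.528],[0.353,-0.295,0],1],[[0,0,1.528],[0.353,-0.295,0],1],[[0,0,1.528],[0.353,-0.295,0],1],[[0,0,1.528],[0.353,-0.295,0],1],[[0,0,1.528],[0.353,-0.295,0],1],[[0,0,1.528],[0.353,-0.295,0],1],[[0,0,1.528],[0.353,-0.295,0],1],[[0,0,1.528],[0.353,-0.295,0],1],[[0,0,1.528],[0.353,-0.295,0],1],[[0,0,1.528],[0.353,-0.295,0],1],[[0,0,1.528],[0.353,-0.295,0],1],[[0,0,1.528],[0.353,-0.295,0],1],[[0,0,1.528],[0.353,-0.295,0],1],[[0,0,1.528],[0.353,-0.295,0],1],[[0,0,1.528],[0.353,-0.295,0],1],[[0,0,1.528],[0.353,-0.295,0],1],[[0,0,1.528],[0.353,-0.295,0],1]]}}

```text
t: 4.48
position: [0.5336, -0.2231, 0.2315]
eef_rot: [1.072, 2.953, -0.0]
contact_force: [0.2, 0.0, 0.6]
opening: 0.0857
grip_force: 0.0
```

```bash
python3 - <<'E'
from h import *
s,im,T=wrist(); print(s['t'],s['position'],R.from_rotvec(s['eef_rot']).as_matrix().round(3))
cv2.imwrite('pics/w2.png',im['pixels'])
for x in('yellow','white','green','blue'):
  print(x,[(np.round(d['position'],4).tolist(),round(d['p'],2)) for d in models.mark_of('wrist',f'objective_{x}_center')[:1]+models.mark_of('wrist',f'tile_{x}')[:1]])
E
```

```text
4.4833 [ 0.53361492 -0.22309373  0.23145977] [[-0.767  0.642  0.   ]
 [ 0.642  0.767 -0.   ]
 [-0.    -0.    -1.   ]]
yellow [([0.5993, -0.2837, 0.0339], 0.76), ([0.6001, -0.2845, 0.006], 0.76)]
white [([0.555, -0.2431, 0.0352], 0.71), ([0.5536, -0.2383, 0.0072], 0.88)]
green [([0.5066, -0.2024, 0.0329], 0.64), ([0.508, -0.2063, 0.0041], 0.76)]
blue [([0.4592, -0.1659, 0.0295], 0.78)]
```

View pics/w2.png

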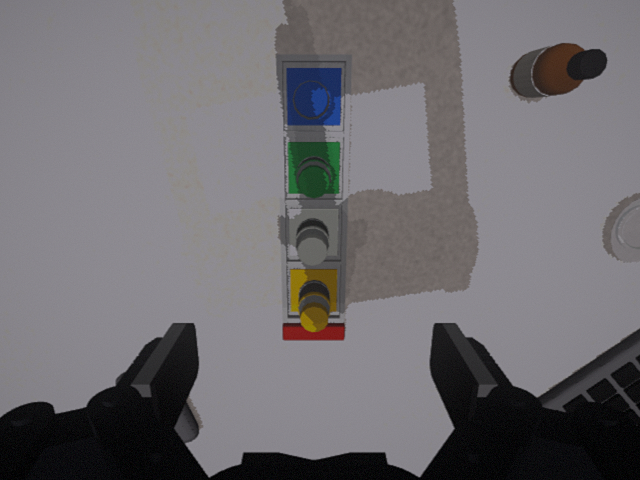

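The row shows blue at (313,97), green at (314,180), white (313,247) and yellow (314,318), with the red block at (313,331). The bottle at (550,72) is clear of the row. Next come the cap positions at 61 mm.

```bash
python3 - <<'E'
from h import *
s,im,T=wrist()
c=toplane(im,[[313,97],[314,180],[313,249],[314,319]],.061,T);print(c.round(4),np.linalg.norm(np.diff(c,axis=0),axis=1))
k=toplane(im,[[277,56],[351,56]],.012,T)
d=c[3]-c[0];d/=np.linalg.norm(d);print('ang',np.degrees(np.arctan2(d[1],d[0])))
print(c.mean(0),k.mean(0)+d*.1225)
t=toplane(im,[[313.5,97],[314,167],[313,233],[313,293]],.007,T);print(t.round(4),t.mean(0))
E
```

```text
[[ 0.4632 -0.1652]
 [ 0.5097 -0.2034]
 [ 0.5523 -0.2402]
 [ 0.6017 -0.2807]] [0.06019618 0.05624846 0.06392426]
ang -39.81081807263823
[ 0.53172461 -0.22239175] [ 0.53246995 -0.2218048 ]
[[ 0.462  -0.1638]
 [ 0.5074 -0.2014]
 [ 0.554  -0.2417]
 [ 0.6014 -0.2817]] [ 0.5311767  -0.22212881]
```

Request:
{"fn": "apply_moves", "kwargs": {"moves": [[[0,0,0],[-0.088,0,0.05],1],[[0,0,0],[-0.088,0,0.08],1],[[0,0,0],[-0.088,0,0.11],1],[[0,0,0],[-0.088,0,0.14],1],[[0,0,0],[-0.088,0,0.16],1],[[0,0,0],[-0.088,0,0.18],1],[[0,0,0],[-0.088,0,0.2],1],[[0,0,0],[-0.088,0,0.21],1],[[0,0,0],[-0.088,0,0.2155],1],[[0,0,0],[-0.088,0,0.2155],1],[[0,0,0],[-0.088,0,0.2155],0],[[0,0,0],[-0.088,0,0.2155],-0.2],[[0,0,0],[-0.088,0,0.2155],-0.5],[[0,0,0],[-0.088,0,0.2155],-1],[[0,0,0],[-0.088,0,0.2155],-1],[[0,0,0],[-0.088,0,0.2155],-1],[[0,0,0],[-0.088,0,0.2155],-1],[[0,0,0],[-0.088,0,0.2155],-1]]}}

```text
t: 6.48
position: [0.6011, -0.2805, 0.0168]
eef_rot: [1.075, 2.951, -0.001]
contact_force: [-1.3, 1.5, 7.1]
opening: 0.0275
grip_force: 58.8
```

```bash
python3 - <<'E'
from h import *
im=viewer.get_image('side');cv2.imwrite('pics/s3.png',cv2.resize(im['pixels'][230:400,300:540],(720,510),interpolation=cv2.INTER_CUBIC))
s=r.get_state();print(s['opening'],s['grip_force'],s['contact_force'],s['position'])
E
```

```text
0.02705056474652157 58.83520107250661 [-1.83255245  0.97336571  7.53869842] [ 0.60113151 -0.28049762  0.01679017]
```

View pics/s3.png

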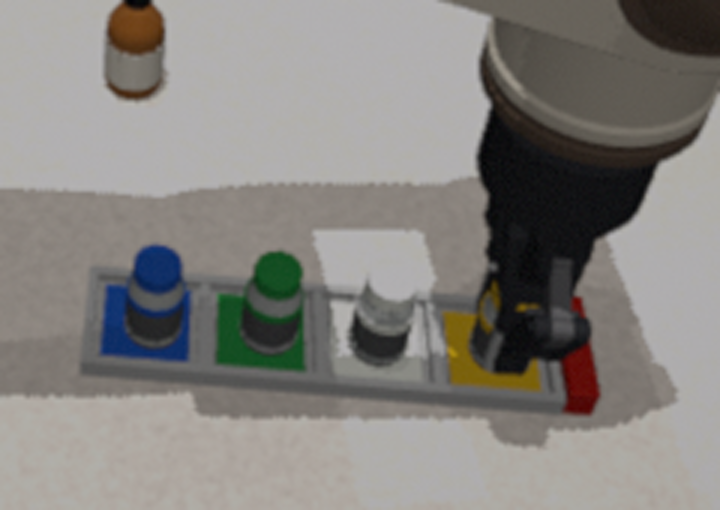

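Fingers reach low on the yellow barrel at (505,330) in the crop, and the neighbours are untouched. I'll do a short test lift.

Request:
{"fn": "apply_moves", "kwargs": {"moves": [[[0,0,0],[0,0,-0.005],-1],[[0,0,0],[0,0,-0.01],-1],[[0,0,0],[0,0,-0.015],-1],[[0,0,0],[0,0,-0.02],-1],[[0,0,0],[0,0,-0.025],-1],[[0,0,0],[0,0,-0.025],-1],[[0,0,0],[0,0,-0.025],-1]]}}

```text
t: 7.12
position: [0.601, -0.2804, 0.0412]
eef_rot: [1.075, 2.951, -0.0]
contact_force: [-0.3, 0.1, -1.3]
opening: 0.0269
grip_force: 59.1
```

```bash
python3 - <<'E'
from h import *
im=viewer.get_image('side');cv2.imwrite('pics/s4.png',cv2.resize(im['pixels'][270:400,400:540],(700,600)[:2],interpolation=cv2.INTER_CUBIC))
s=r.get_state();print(s['opening'],s['grip_force'],s['contact_force'],s['position'])
print(models.mark_of('side','objective_yellow_center')[:1])
E
```

```text
0.027370797606164312 59.053427930921316 [ 0.04714357  0.2533763  -0.82727303] [ 0.60082676 -0.28031205  0.04082449]
[{'position': [0.6041, -0.2782, 0.0607], 'p': 0.47}]
```

View pics/s4.png

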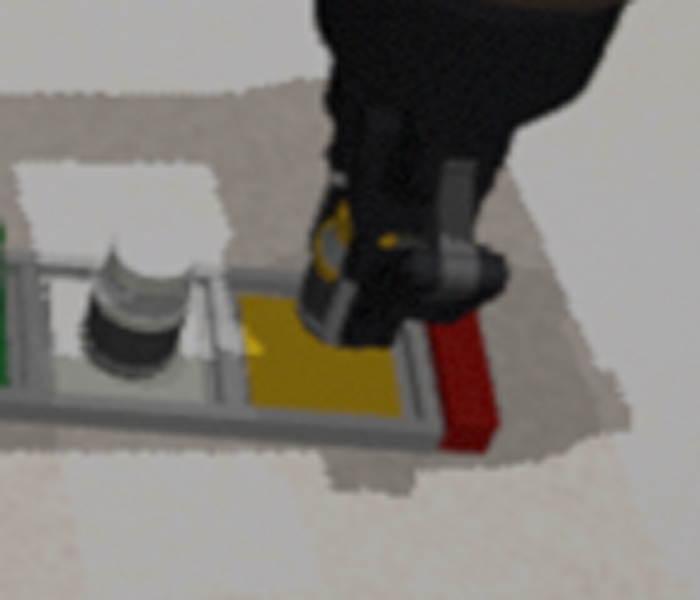

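Yellow is held, clear of its tile (the whole tile at (325,350) in the crop is visible), so I'll carry it over.

Request:
{"fn": "apply_moves", "kwargs": {"moves": [[[0,0,0],[0,0,-0.03],-1],[[0,0,0],[0,0,-0.065],-1],[[0,0,0],[0,0,-0.1],-1],[[0,0,0],[0,0,-0.14],-1],[[0,0,-0.1],[0.02,0.015,-0.14],-1],[[0,0,-0.2],[0.046,0.034,-0.14],-1],[[0,0,-0.3],[0.073,0.055,-0.14],-1],[[0,0,-0.4],[0.1,0.075,-0.14],-1],[[0,0,-0.5],[0.127,0.095,-0.14],-1],[[0,0,-0.6],[0.154,0.115,-0.14],-1],[[0,0,-0.7],[0.181,0.135,-0.14],-1],[[0,0,-0.8],[0.208,0.155,-0.14],-1],[[0,0,-0.9],[0.235,0.175,-0.14],-1],[[0,0,-1.0],[0.262,0.196,-0.14],-1],[[0,0,-1.1],[0.289,0.216,-0.14],-1],[[0,0,-1.2],[0.316,0.236,-0.14],-1],[[0,0,-1.3],[0.343,0.256,-0.14],-1],[[0,0,-1.4],[0.36,0.269,-0.14],-1],[[0,0,-1.5],[0.371,0.277,-0.14],-1],[[0,0,-1.531],[0.371,0.277,-0.14],-1]]}}

```text
t: 8.88
position: [0.4941, 0.1729, 0.1806]
eef_rot: [1.282, -2.868, -0.001]
contact_force: [0.3, -0.5, -0.6]
opening: 0.0272
grip_force: 59.2
```

```bash
cat > chk.py <<'E'
from h import *
import sys
s,im,T=wrist(); cv2.imwrite(f'pics/{sys.argv[1]}.png',im['pixels'])
M=R.from_rotvec(s['eef_rot']).as_matrix();print(s['t'],s['position'],M[:,:2].T.round(4).tolist(),s['opening'],s['grip_force'])
E
python3 chk.py w5
```

```text
8.8833 [0.49408877 0.17288732 0.18057105] [[-0.6666, -0.7454, 0.0], [-0.7454, 0.6666, 0.0007]] 0.027240839201929174 59.231286188587546
```

View pics/w5.png

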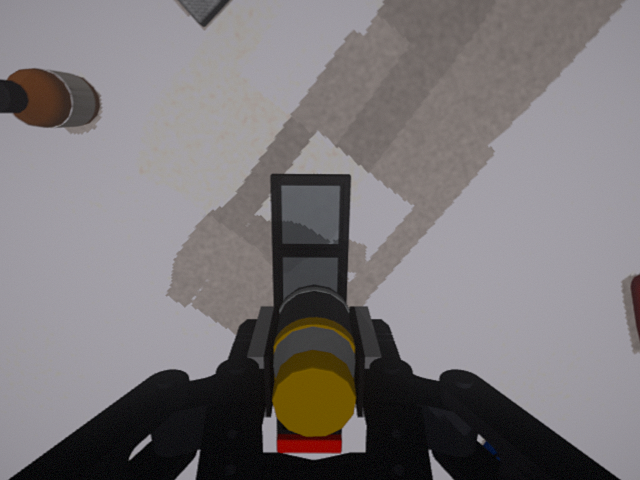

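The view shows yellow (314,390) over the far pocket, in line with the rack (columns 275–348). I'll lower it.

Request:
{"fn": "apply_moves", "kwargs": {"moves": [[[0,0,0],[0,0,0.03],-1],[[0,0,0],[0,0,0.06],-1],[[0,0,0],[0,0,0.09],-1],[[0,0,0],[0,0,0.115],-1],[[0,0,0],[0,0,0.135],-1],[[0,0,0],[0,0,0.148],-1],[[0,0,0],[0,0,0.155],-1],[[0,0,0],[0,0,0.16],-1],[[0,0,0],[0,0,0.163],-1],[[0,0,0],[0,0,0.165],-1],[[0,0,0],[0,0,0.166],-1],[[0,0,0],[0,0,0.166],-1],[[0,0,0],[0,0,0.166],-1]]}}

```text
t: 10.02
position: [0.4953, 0.1705, 0.0153]
eef_rot: [-1.269, 2.873, -0.0]
contact_force: [-0.8, 0.5, -1.8]
opening: 0.0272
grip_force: 59.2
```

Request:
{"fn": "apply_moves", "kwargs": {"moves": [[[0,0,0],[0,0,0.0005],-1],[[0,0,0],[0,0,0.001],-1],[[0,0,0],[0,0,0.001],-1],[[0,0,0],[0,0,0.001],-1]]}}

```text
t: 10.35
position: [0.4953, 0.1705, 0.0147]
eef_rot: [-1.27, 2.873, -0.001]
contact_force: [-4.6, -1.6, 11.4]
opening: 0.0273
grip_force: 60.9
```

Request:
{"fn": "apply_moves", "kwargs": {"moves": [[[0,0,0],[0,0,-0.0005],-0.3],[[0,0,0],[0,0,-0.0005],-0.1],[[0,0,0],[0,0,-0.0005],0.2],[[0,0,0],[0,0,-0.0005],0.6],[[0,0,0],[0,0,-0.0005],1],[[0,0,0],[0,0,-0.0005],1],[[0,0,0],[0,0,-0.0005],1],[[0,0,0],[0,0,-0.02],1],[[0,0,0],[0,0,-0.05],1],[[0,0,0],[0,0,-0.08],1],[[0,0,0],[0,0,-0.12],1],[[0,0,0],[0,0,-0.16],1],[[0,0,0],[0,0,-0.2],1],[[0,0,0],[0,0,-0.2],1]]}}

```text
t: 11.52
position: [0.4971, 0.1709, 0.2217]
eef_rot: [-1.266, 2.864, -0.004]
contact_force: [1.3, 1.2, 1.0]
opening: 0.0858
grip_force: 0.0
```

```bash
python3 chk.py w6; python3 - <<'E'
from h import *
c,d=np.array([.555,.2365]),np.array([.673,.740])
for cam in('scene','side'):
  viewer.get_image(cam)
  for k in models.mark_of(cam,'objective_yellow_center')[:1]:
    p=np.array(k['position']);q=p[:2]-c;print(cam,k['p'],p.round(4),'rack xy',(q@[d[1],-d[0]]).round(4),(q@d).round(4))
E
```

```text
11.5167 [0.49708968 0.17087522 0.22173899] [[-0.6731, -0.7395, -0.008], [-0.7395, 0.6732, -0.0062]] 0.08578845890575582 0.0
side 0.57 [0.4985 0.1745 0.0295] rack xy -0.0001 -0.0839
```

View pics/w6.png

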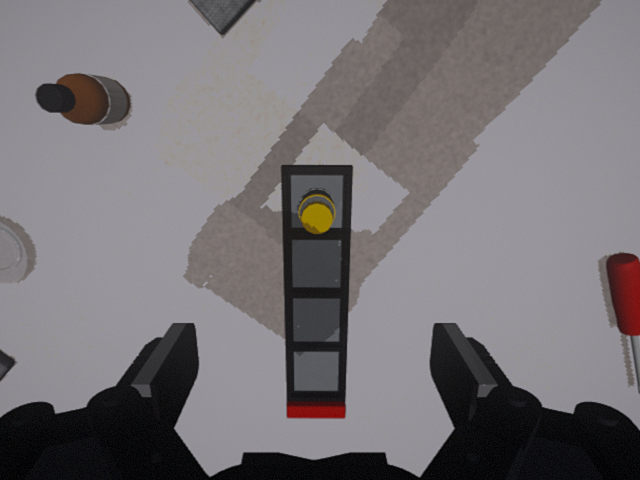

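Yellow stands upright, centred in the far pocket at (317,205). White is next.

Request:
{"fn": "apply_moves", "kwargs": {"moves": [[[0,0,0.1],[0.017,-0.021,0],1],[[0,0,0.22],[0.038,-0.046,0],1],[[0,0,0.34],[0.059,-0.071,0],1],[[0,0,0.46],[0.08,-0.097,0],1],[[0,0,0.58],[0.1,-0.122,0],1],[[0,0,0.7],[0.121,-0.147,0],1],[[0,0,0.82],[0.142,-0.172,0],1],[[0,0,0.94],[0.163,-0.198,0],1],[[0,0,1.06],[0.183,-0.222,0],1],[[0,0,1.18],[0.204,-0.248,0],1],[[0,0,1.3],[0.225,-0.273,0],1],[[0,0,1.42],[0.245,-0.298,0],1],[[0,0,1.531],[0.2645,-0.3214,0.03],1],[[0,0,1.531],[0.2645,-0.3214,0.06],1],[[0,0,1.531],[0.2645,-0.3214,0.08],1],[[0,0,1.531],[0.2645,-0.3214,0.08],1],[[0,0,1.531],[0.2645,-0.3214,0.08],1],[[0,0,1.531],[0.2645,-0.3214,0.08],1]]}}

```text
t: 13.27
position: [0.555, -0.2414, 0.1349]
eef_rot: [1.074, 2.951, -0.0]
contact_force: [0.3, -1.0, 0.6]
opening: 0.0855
grip_force: 0.0
```

```bash
python3 chk.py w7
```

```text
13.2667 [ 0.55496341 -0.241417    0.13489253] [[-0.7659, 0.6429, -0.0008], [0.6429, 0.7659, 0.0001]] 0.08546236107980879 0.0
```

View pics/w7.png

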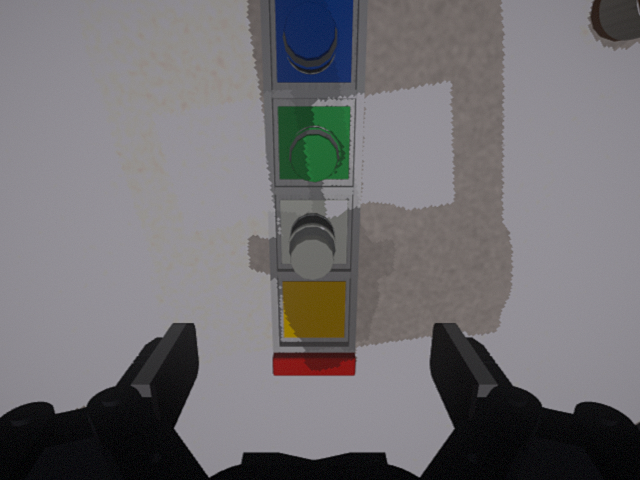

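White (312,255) is centred between the fingers, so I'll go down, grip and lift a little.

Request:
{"fn": "apply_moves", "kwargs": {"moves": [[[0,0,0],[0,0,0.025],1],[[0,0,0],[0,0,0.05],1],[[0,0,0],[0,0,0.075],1],[[0,0,0],[0,0,0.095],1],[[0,0,0],[0,0,0.11],1],[[0,0,0],[0,0,0.1185],1],[[0,0,0],[0,0,0.1185],1],[[0,0,0],[0,0,0.1185],0],[[0,0,0],[0,0,0.1185],-0.2],[[0,0,0],[0,0,0.1185],-0.5],[[0,0,0],[0,0,0.1185],-1],[[0,0,0],[0,0,0.1185],-1],[[0,0,0],[0,0,0.1185],-1],[[0,0,0],[0,0,0.1185],-1],[[0,0,0],[0,0,0.1185],-1],[[0,0,0],[0,0,0.1135],-1],[[0,0,0],[0,0,0.1035],-1],[[0,0,0],[0,0,0.0935],-1],[[0,0,0],[0,0,0.0935],-1],[[0,0,0],[0,0,0.0935],-1]]}}

```text
t: 14.98
position: [0.555, -0.2418, 0.0414]
eef_rot: [1.075, 2.95, -0.001]
contact_force: [0.0, 0.7, -1.8]
opening: 0.0273
grip_force: 59.1
```

Request:
{"fn": "apply_moves", "kwargs": {"moves": [[[0,0,0],[0,0,-0.03],-1],[[0,0,0],[0,0,-0.065],-1],[[0,0,0],[0,0,-0.1],-1],[[0,0,0],[0,0,-0.14],-1],[[0,0,-0.1],[0.018,0.02,-0.14],-1],[[0,0,-0.2],[0.038,0.042,-0.14],-1],[[0,0,-0.3],[0.06,0.065,-0.14],-1],[[0,0,-0.4],[0.083,0.09,-0.14],-1],[[0,0,-0.5],[0.106,0.115,-0.14],-1],[[0,0,-0.6],[0.129,0.14,-0.14],-1],[[0,0,-0.7],[0.152,0.165,-0.14],-1],[[0,0,-0.8],[0.175,0.19,-0.14],-1],[[0,0,-0.9],[0.198,0.215,-0.14],-1],[[0,0,-1.0],[0.221,0.24,-0.14],-1],[[0,0,-1.1],[0.244,0.265,-0.14],-1],[[0,0,-1.2],[0.267,0.29,-0.14],-1],[[0,0,-1.3],[0.287,0.312,-0.14],-1],[[0,0,-1.4],[0.3,0.328,-0.14],-1],[[0,0,-1.5],[0.3086,0.3362,-0.14],-1],[[0,0,-1.531],[0.3086,0.3362,-0.14],-1]]}}

```text
t: 16.65
position: [0.534, 0.2168, 0.1797]
eef_rot: [1.282, -2.867, -0.001]
contact_force: [-0.0, -0.7, -1.2]
opening: 0.0269
grip_force: 59.2
```

Request:
{"fn": "apply_moves", "kwargs": {"moves": [[[0,0,0],[0,0,0],-1],[[0,0,0],[0,0,0.03],-1],[[0,0,0],[0,0,0.06],-1],[[0,0,0],[0,0,0.09],-1],[[0,0,0],[0,0,0.115],-1],[[0,0,0],[0,0,0.125],-1],[[0,0,0],[0,0,0.125],-1],[[0,0,0],[0,0,0.125],-1]]}}

```text
t: 17.32
position: [0.5349, 0.2142, 0.056]
eef_rot: [-1.268, 2.874, -0.0]
contact_force: [0.8, 1.1, 0.4]
opening: 0.0272
grip_force: 59.2
```

```bash
python3 chk.py w8
```

```text
17.3167 [0.53491841 0.21424497 0.05600899] [[-0.674, -0.7387, -0.0], [-0.7387, 0.674, -0.0001]] 0.027238367184978855 59.24443414318375
```

View pics/w8.png

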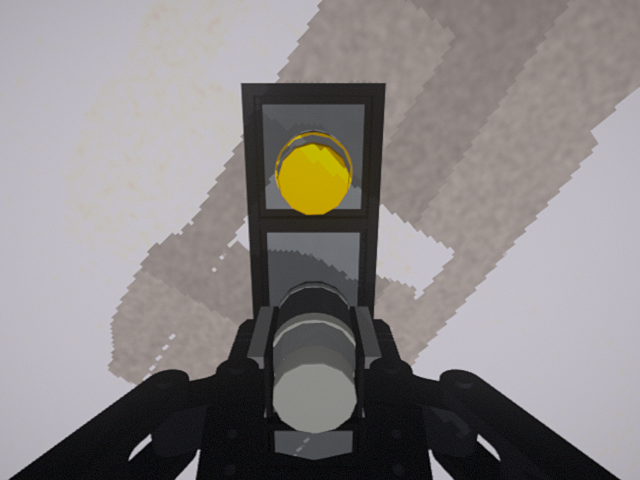

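White hangs over the second pocket, aligned with the rack; yellow stands in the first (314,175). I'll lower it.

Request:
{"fn": "apply_moves", "kwargs": {"moves": [[[0,0,0],[0,0,0.015],-1],[[0,0,0],[0,0,0.025],-1],[[0,0,0],[0,0,0.032],-1],[[0,0,0],[0,0,0.037],-1],[[0,0,0],[0,0,0.04],-1],[[0,0,0],[0,0,0.041],-1],[[0,0,0],[0,0,0.0415],-1],[[0,0,0],[0,0,0.0415],-1],[[0,0,0],[0,0,0.0415],-1]]}}

```text
t: 18.12
position: [0.5348, 0.2145, 0.0143]
eef_rot: [-1.27, 2.873, -0.0]
contact_force: [-1.9, -1.3, 3.4]
opening: 0.027
grip_force: 59.7
```

Touching with 3 N, so I'll release and rise.

Request:
{"fn": "apply_moves", "kwargs": {"moves": [[[0,0,0],[0,0,0],-0.3],[[0,0,0],[0,0,0],-0.1],[[0,0,0],[0,0,0],0.2],[[0,0,0],[0,0,0],0.6],[[0,0,0],[0,0,0],1],[[0,0,0],[0,0,0],1],[[0,0,0],[0,0,0],1],[[0,0,0],[0,0,-0.02],1],[[0,0,0],[0,0,-0.05],1],[[0,0,0],[0,0,-0.08],1],[[0,0,0],[0,0,-0.12],1],[[0,0,0],[0,0,-0.16],1],[[0,0,0],[0,0,-0.2],1],[[0,0,0],[0,0,-0.2],1],[[0,0,0],[0,0,-0.2],1]]}}

```text
t: 19.37
position: [0.5354, 0.2146, 0.2163]
eef_rot: [-1.268, 2.87, -0.001]
contact_force: [-0.6, -0.0, -1.5]
opening: 0.0852
grip_force: 0.0
```

```bash
python3 chk.py w9
```

```text
19.3667 [0.53537613 0.21462657 0.21631785] [[-0.6732, -0.7394, -0.0036], [-0.7394, 0.6732, -0.0024]] 0.08523617263383859 0.0
```

View pics/w9.png

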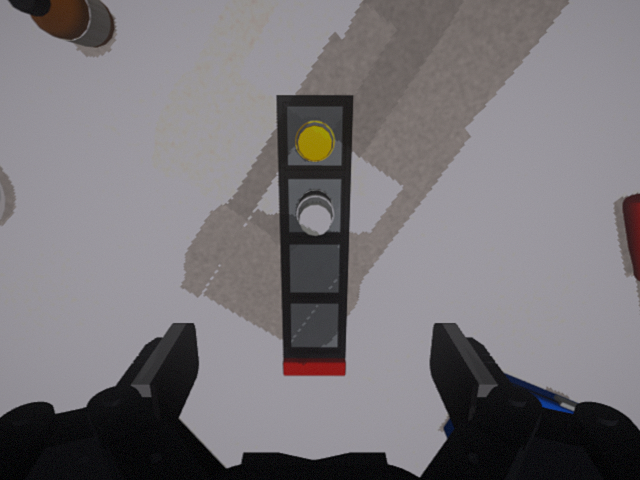

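Yellow (315,141) and white (315,212) both stand upright in place. Green is next.

Request:
{"fn": "apply_moves", "kwargs": {"moves": [[[0,0,0.1],[0.021,-0.017,0],1],[[0,0,0.22],[0.047,-0.038,0],1],[[0,0,0.34],[0.072,-0.058,0],1],[[0,0,0.46],[0.098,-0.079,0],1],[[0,0,0.58],[0.124,-0.099,0],1],[[0,0,0.7],[0.149,-0.12,0],1],[[0,0,0.82],[0.175,-0.14,0],1],[[0,0,0.94],[0.2,-0.161,0],1],[[0,0,1.06],[0.226,-0.181,0],1],[[0,0,1.18],[0.251,-0.202,0],1],[[0,0,1.3],[0.277,-0.222,0],1],[[0,0,1.42],[0.302,-0.243,0],1],[[0,0,1.531],[0.326,-0.2615,0.03],1],[[0,0,1.531],[0.326,-0.2615,0.06],1],[[0,0,1.531],[0.326,-0.2615,0.08],1],[[0,0,1.531],[0.326,-0.2615,0.08],1],[[0,0,1.531],[0.326,-0.2615,0.08],1],[[0,0,1.531],[0.326,-0.2615,0.08],1]]}}

```text
t: 20.92
position: [0.5088, -0.2026, 0.1347]
eef_rot: [1.074, 2.952, -0.0]
contact_force: [0.5, -1.2, 0.8]
opening: 0.0856
grip_force: 0.0
```

```bash
python3 chk.py w10
```

```text
20.9167 [ 0.50880176 -0.20257705  0.13472314] [[-0.766, 0.6429, -0.0006], [0.6429, 0.766, -0.0]] 0.08561579228705454 0.0
```

View pics/w10.png

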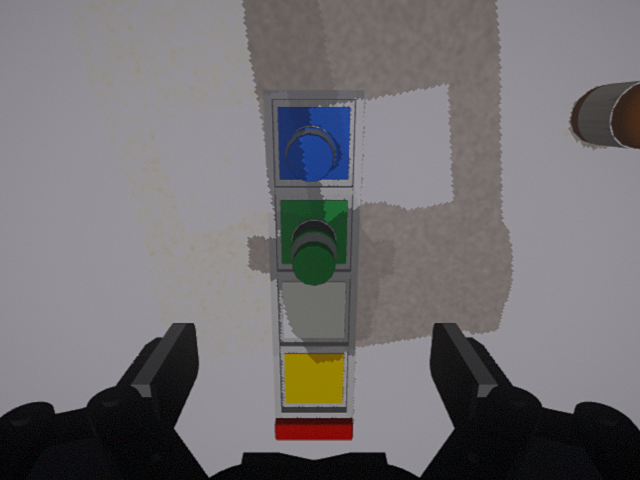

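Green (314,258) is centred between the fingers, about 2 mm along the row, so I'll allow for that.

Request:
{"fn": "apply_moves", "kwargs": {"moves": [[[0,0,0],[-0.0015,0,0.025],1],[[0,0,0],[-0.0015,0,0.05],1],[[0,0,0],[-0.0015,0,0.075],1],[[0,0,0],[-0.0015,0,0.095],1],[[0,0,0],[-0.0015,0,0.11],1],[[0,0,0],[-0.0015,0,0.1185],1],[[0,0,0],[-0.0015,0,0.1185],1],[[0,0,0],[-0.0015,0,0.1185],0],[[0,0,0],[-0.0015,0,0.1185],-0.2],[[0,0,0],[-0.0015,0,0.1185],-0.5],[[0,0,0],[-0.0015,0,0.1185],-1],[[0,0,0],[-0.0015,0,0.1185],-1],[[0,0,0],[-0.0015,0,0.1185],-1],[[0,0,0],[-0.0015,0,0.1185],-1],[[0,0,0],[-0.0015,0,0.1185],-1],[[0,0,0],[-0.0015,0,0.1135],-1],[[0,0,0],[-0.0015,0,0.1035],-1],[[0,0,0],[-0.0015,0,0.0935],-1],[[0,0,0],[-0.0015,0,0.0935],-1],[[0,0,0],[-0.0015,0,0.0935],-1]]}}

```text
t: 22.63
position: [0.51, -0.2039, 0.0413]
eef_rot: [1.075, 2.95, -0.001]
contact_force: [-0.4, -0.3, -1.4]
opening: 0.0272
grip_force: 59.1
```

Request:
{"fn": "apply_moves", "kwargs": {"moves": [[[0,0,0],[0,0,-0.03],-1],[[0,0,0],[0,0,-0.065],-1],[[0,0,0],[0,0,-0.1],-1],[[0,0,0],[0,0,-0.14],-1],[[0,0,-0.1],[0.015,0.024,-0.14],-1],[[0,0,-0.2],[0.032,0.051,-0.14],-1],[[0,0,-0.3],[0.05,0.08,-0.14],-1],[[0,0,-0.4],[0.068,0.109,-0.14],-1],[[0,0,-0.5],[0.086,0.138,-0.14],-1],[[0,0,-0.6],[0.104,0.167,-0.14],-1],[[0,0,-0.7],[0.122,0.196,-0.14],-1],[[0,0,-0.8],[0.14,0.225,-0.14],-1],[[0,0,-0.9],[0.158,0.254,-0.14],-1],[[0,0,-1.0],[0.176,0.283,-0.14],-1],[[0,0,-1.1],[0.194,0.312,-0.14],-1],[[0,0,-1.2],[0.212,0.34,-0.14],-1],[[0,0,-1.3],[0.229,0.367,-0.14],-1],[[0,0,-1.4],[0.241,0.386,-0.14],-1],[[0,0,-1.5],[0.2475,0.3962,-0.14],-1],[[0,0,-1.531],[0.2475,0.3962,-0.14],-1]]}}

```text
t: 24.3
position: [0.5747, 0.2615, 0.1794]
eef_rot: [1.282, -2.867, -0.001]
contact_force: [-0.1, -0.1, -0.8]
opening: 0.0267
grip_force: 59.3
```

Request:
{"fn": "apply_moves", "kwargs": {"moves": [[[0,0,0],[0,0,0],-1],[[0,0,0],[0,0,0.03],-1],[[0,0,0],[0,0,0.06],-1],[[0,0,0],[0,0,0.09],-1],[[0,0,0],[0,0,0.115],-1],[[0,0,0],[0,0,0.125],-1],[[0,0,0],[0,0,0.125],-1],[[0,0,0],[0,0,0.125],-1]]}}

```text
t: 24.97
position: [0.5753, 0.2587, 0.056]
eef_rot: [-1.268, 2.874, -0.0]
contact_force: [1.0, -0.3, -1.3]
opening: 0.0274
grip_force: 59.3
```

```bash
python3 chk.py w11
```

```text
24.9667 [0.57533422 0.25869584 0.05603767] [[-0.6741, -0.7387, -0.0001], [-0.7387, 0.6741, -0.0002]] 0.027397364412410717 59.28427551174536
```

View pics/w11.png

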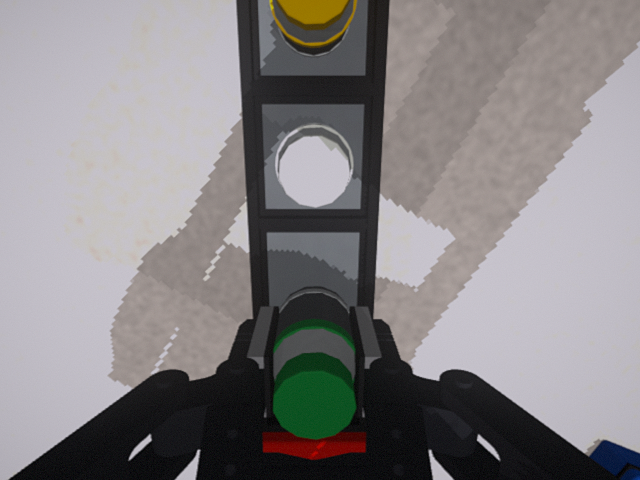

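Green hangs over the third pocket in line, with white (314,165) seated behind it. I'll lower it.

Request:
{"fn": "apply_moves", "kwargs": {"moves": [[[0,0,0],[0,0,0.015],-1],[[0,0,0],[0,0,0.025],-1],[[0,0,0],[0,0,0.032],-1],[[0,0,0],[0,0,0.037],-1],[[0,0,0],[0,0,0.04],-1],[[0,0,0],[0,0,0.041],-1],[[0,0,0],[0,0,0.0415],-1],[[0,0,0],[0,0,0.0415],-1],[[0,0,0],[0,0,0.0415],-1]]}}

```text
t: 25.77
position: [0.5752, 0.2589, 0.0143]
eef_rot: [-1.27, 2.873, -0.0]
contact_force: [-2.6, -1.2, 3.7]
opening: 0.027
grip_force: 59.7
```

Request:
{"fn": "apply_moves", "kwargs": {"moves": [[[0,0,0],[0,0,0],-0.3],[[0,0,0],[0,0,0],-0.1],[[0,0,0],[0,0,0],0.2],[[0,0,0],[0,0,0],0.6],[[0,0,0],[0,0,0],1],[[0,0,0],[0,0,0],1],[[0,0,0],[0,0,0],1],[[0,0,0],[0,0,-0.02],1],[[0,0,0],[0,0,-0.05],1],[[0,0,0],[0,0,-0.08],1],[[0,0,0],[0,0,-0.12],1],[[0,0,0],[0,0,-0.16],1],[[0,0,0],[0,0,-0.2],1],[[0,0,0],[0,0,-0.2],1],[[0,0,0],[0,0,-0.2],1]]}}

```text
t: 27.02
position: [0.5758, 0.2592, 0.2165]
eef_rot: [-1.268, 2.869, -0.001]
contact_force: [-0.3, 0.9, -0.6]
opening: 0.0851
grip_force: 0.0
```

Request:
{"fn": "apply_moves", "kwargs": {"moves": [[[0,0,0.1],[0.025,-0.013,0],1],[[0,0,0.22],[0.056,-0.029,0],1],[[0,0,0.34],[0.086,-0.045,0],1],[[0,0,0.46],[0.117,-0.061,0],1],[[0,0,0.58],[0.147,-0.076,0],1],[[0,0,0.7],[0.178,-0.092,0],1],[[0,0,0.82],[0.208,-0.108,0],1],[[0,0,0.94],[0.239,-0.124,0],1],[[0,0,1.06],[0.269,-0.14,0],1],[[0,0,1.18],[0.3,-0.155,0],1],[[0,0,1.3],[0.33,-0.171,0],1],[[0,0,1.42],[0.36,-0.187,0],1],[[0,0,1.531],[0.3887,-0.2016,0.03],1],[[0,0,1.531],[0.3887,-0.2016,0.06],1],[[0,0,1.531],[0.3887,-0.2016,0.08],1],[[0,0,1.531],[0.3887,-0.2016,0.08],1],[[0,0,1.531],[0.3887,-0.2016,0.08],1],[[0,0,1.531],[0.3887,-0.2016,0.08],1]]}}

```text
t: 28.52
position: [0.4628, -0.1642, 0.1348]
eef_rot: [1.074, 2.951, -0.0]
contact_force: [-0.3, 0.1, -0.1]
opening: 0.0854
grip_force: 0.0
```

```bash
python3 chk.py w12; python3 - <<'E'
from h import *
s,im,T=wrist()
p=im['pixels'].astype(int);m=models.trace('wrist','objective_blue_center')
for k in m[:2]:
  ys,xs=np.nonzero(k['mask']);print(k['p'],xs.min(),xs.max(),ys.min(),ys.max(),xs.mean())
print(models.mark_of('wrist','objective_blue_center')[:1])
E
```

```text
28.5167 [ 0.46280137 -0.16416418  0.13483651] [[-0.766, 0.6429, -0.0008], [0.6429, 0.766, 0.0001]] 0.08541036674723318 0.0
0.67 286 334 217 284 309.9595419847328
[{'position': [0.4605, -0.1675, 0.0323], 'p': 0.73}]
```

Request:
{"fn": "apply_moves", "kwargs": {"moves": [[[0,0,0],[-0.001,-0.002,0.025],1],[[0,0,0],[-0.001,-0.002,0.05],1],[[0,0,0],[-0.001,-0.002,0.075],1],[[0,0,0],[-0.001,-0.002,0.095],1],[[0,0,0],[-0.001,-0.002,0.11],1],[[0,0,0],[-0.001,-0.002,0.1185],1],[[0,0,0],[-0.001,-0.002,0.1185],1],[[0,0,0],[-0.001,-0.002,0.1185],0],[[0,0,0],[-0.001,-0.002,0.1185],-0.2],[[0,0,0],[-0.001,-0.002,0.1185],-0.5],[[0,0,0],[-0.001,-0.002,0.1185],-1],[[0,0,0],[-0.001,-0.002,0.1185],-1],[[0,0,0],[-0.001,-0.002,0.1185],-1],[[0,0,0],[-0.001,-0.002,0.1185],-1],[[0,0,0],[-0.001,-0.002,0.1185],-1],[[0,0,0],[-0.001,-0.002,0.1135],-1],[[0,0,0],[-0.001,-0.002,0.1035],-1],[[0,0,0],[-0.001,-0.002,0.0935],-1],[[0,0,0],[-0.001,-0.002,0.0935],-1],[[0,0,0],[-0.001,-0.002,0.0935],-1]]}}

```text
t: 30.38
position: [0.4623, -0.1667, 0.0412]
eef_rot: [1.075, 2.95, -0.001]
contact_force: [-0.4, 0.2, -0.5]
opening: 0.0273
grip_force: 59.1
```

Request:
{"fn": "apply_moves", "kwargs": {"moves": [[[0,0,0],[0,0,-0.03],-1],[[0,0,0],[0,0,-0.065],-1],[[0,0,0],[0,0,-0.1],-1],[[0,0,0],[0,0,-0.14],-1],[[0,0,-0.1],[0.011,0.026,-0.14],-1],[[0,0,-0.2],[0.023,0.057,-0.14],-1],[[0,0,-0.3],[0.036,0.09,-0.14],-1],[[0,0,-0.4],[0.05,0.124,-0.14],-1],[[0,0,-0.5],[0.064,0.158,-0.14],-1],[[0,0,-0.6],[0.077,0.192,-0.14],-1],[[0,0,-0.7],[0.091,0.226,-0.14],-1],[[0,0,-0.8],[0.105,0.26,-0.14],-1],[[0,0,-0.9],[0.118,0.294,-0.14],-1],[[0,0,-1.0],[0.132,0.328,-0.14],-1],[[0,0,-1.1],[0.146,0.362,-0.14],-1],[[0,0,-1.2],[0.159,0.395,-0.14],-1],[[0,0,-1.3],[0.171,0.425,-0.14],-1],[[0,0,-1.4],[0.18,0.447,-0.14],-1],[[0,0,-1.5],[0.1847,0.4585,-0.14],-1],[[0,0,-1.531],[0.1847,0.4585,-0.14],-1]]}}

```text
t: 32.05
position: [0.6154, 0.3061, 0.1789]
eef_rot: [1.282, -2.867, -0.001]
contact_force: [-0.3, -1.1, -0.5]
opening: 0.0272
grip_force: 59.2
```

Request:
{"fn": "apply_moves", "kwargs": {"moves": [[[0,0,0],[0,0,0],-1],[[0,0,0],[0,0,0.03],-1],[[0,0,0],[0,0,0.06],-1],[[0,0,0],[0,0,0.09],-1],[[0,0,0],[0,0,0.115],-1],[[0,0,0],[0,0,0.125],-1],[[0,0,0],[0,0,0.125],-1],[[0,0,0],[0,0,0.125],-1]]}}

```text
t: 32.72
position: [0.6157, 0.3033, 0.0561]
eef_rot: [-1.268, 2.874, -0.0]
contact_force: [0.1, 0.2, -1.1]
opening: 0.0273
grip_force: 59.2
```

Request:
{"fn": "apply_moves", "kwargs": {"moves": [[[0,0,0],[0,0,0.015],-1],[[0,0,0],[0,0,0.025],-1],[[0,0,0],[0,0,0.032],-1],[[0,0,0],[0,0,0.037],-1],[[0,0,0],[0,0,0.04],-1],[[0,0,0],[0,0,0.041],-1],[[0,0,0],[0,0,0.0415],-1],[[0,0,0],[0,0,0.0415],-1],[[0,0,0],[0,0,0.0415],-1]]}}

```text
t: 33.47
position: [0.6156, 0.3035, 0.0143]
eef_rot: [-1.27, 2.873, -0.0]
contact_force: [-1.1, -0.5, 2.8]
opening: 0.0274
grip_force: 59.6
```

Request:
{"fn": "apply_moves", "kwargs": {"moves": [[[0,0,0],[0,0,0],-0.3],[[0,0,0],[0,0,0],-0.1],[[0,0,0],[0,0,0],0.2],[[0,0,0],[0,0,0],0.6],[[0,0,0],[0,0,0],1],[[0,0,0],[0,0,0],1],[[0,0,0],[0,0,0],1],[[0,0,0],[0,0,-0.02],1],[[0,0,0],[0,0,-0.05],1],[[0,0,0],[0,0,-0.08],1],[[0,0,0],[0,0,-0.12],1],[[0,0,0],[0,0,-0.16],1],[[0,0,0],[0,0,-0.2],1],[[0,0,0],[0.035,0,-0.2],1],[[0,0,0],[0.07,0,-0.2],1],[[0,0,0],[0.1,0,-0.2],1],[[0,0,0],[0.1,0,-0.2],1],[[0,0,0],[0.1,0,-0.2],1]]}}

```text
t: 34.97
position: [0.5476, 0.2288, 0.2146]
eef_rot: [-1.268, 2.873, -0.0]
contact_force: [0.7, 0.5, 0.3]
opening: 0.0854
grip_force: 0.0
```

```bash
python3 chk.py w13; python3 - <<'E'
from h import *
c,d=np.array([.555,.2365]),np.array([.673,.740])
for cam in('wrist','side'):
  viewer.get_image(cam)
  for x in('yellow','white','green','blue'):
   for k in models.mark_of(cam,f'objective_{x}_center')[:1]:
    p=np.array(k['position']);q=p[:2]-c;print(cam,x,k['p'],p[2].round(4),'rack xy',(q@[d[1],-d[0]]).round(4),(q@d).round(4))
E
```

```text
34.9667 [0.54760248 0.22877607 0.21459591] [[-0.674, -0.7387, -0.0009], [-0.7387, 0.674, -0.0006]] 0.08544805549287354 0.0
wrist yellow 0.72 0.0339 rack xy -0.0001 -0.09
wrist white 0.58 0.0294 rack xy -0.0016 -0.0308
wrist green 0.72 0.0313 rack xy -0.0041 0.0324
wrist blue 0.87 0.0259 rack xy -0.0038 0.0912
side yellow 0.58 0.03 rack xy -0.0018 -0.0863
side white 0.76 0.0295 rack xy -0.0021 -0.0328
side green 0.8 0.0251 rack xy -0.0004 0.0364
side blue 0.71 0.0336 rack xy -0.0019 0.0926
```

View pics/w13.png

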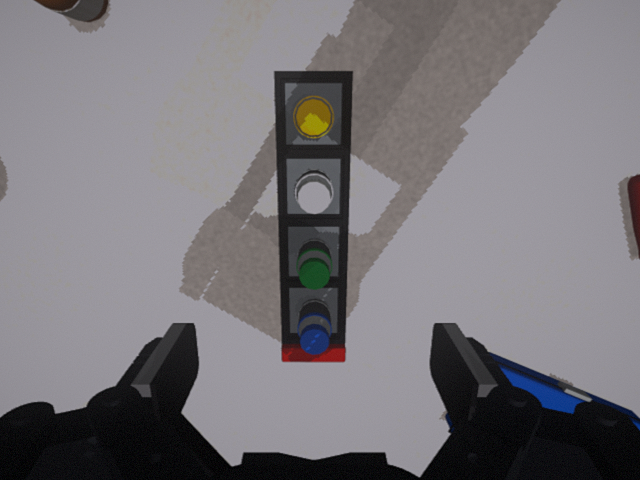

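All four stand upright in their pockets: yellow (314,117), white (314,190), green (314,265) and blue (315,330), with blue beside the red block.

```bash
python3 -c "
from rig import job
print(job.finish_job())"
```

```text
the job is handed in; nothing more can be done
None
```

All four objectives are upright in the black rack in reverse order (blue, green, white, yellow counted from its red block), and the job was handed in at about 35 s; no verdict was returned.

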